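# Make up two pickling kits on the kitchen counter

## Robot

A 6-joint arm with a two-finger parallel gripper is mounted at the origin on the work surface. World frame = base frame: x ahead of the robot, y to its left, z up, the work surface at z = 0. Lengths are in mm, angles in rad, forces in N, time in s.
With the tool pointing down it reaches from about 350 to 975 mm from the base axis. Payload 7.1 kg.
Tool frame: the origin (TCP) lies on the front face of the gripper's body, between the roots of the fingers; the fingertips stand 80 mm ahead of it and the grasp point (between the pads) lies 61 mm ahead of it (env.tips_ahead is the distance from the TCP to the fingertips, in mm); z points along the fingers, y is the direction in which the jaws open and shut (so a half turn about z gives the same grasp; the last joint's range is limited). The gripper opens to 88 mm and grips with 3 to 60 N. Pads are 20 mm wide; open, the fingers measure 115 mm over their backs; the gripper's body (75 mm by 178 mm) begins 61 mm behind the grasp point.
Start: joints at [-1.252, 0.423, 1.63, -0, 1.089, -0.019], TCP at [207.15, -589.656, 302.675] pointing down, gripper open.
Joint ranges: [-3, 3], [-0.9, 2.11], [0.09, 2.58], [-1.31, 4.45], [0.11, 2.69], [-2.54, 2.54]. Speed limits (rad/s): [2.39, 2.39, 3.01, 3.14, 3.14, 3.14].

## Interface

Orientations are given as a unit quaternion [x, y, z, w].
In Python, from station import env, set_gripper, viewer, workorder gives the robot as it stands. Calls block until the motion is done:
- env.reach(position, orientation): joint-space move of the TCP to a pose.
- env.move_l(position, rot=None, rate=150, f_stop=None): straight line of the TCP; rot=None keeps the orientation; rate is the mean speed in mm/s. With f_stop (N) it stops when the force on the tool has changed by that much, and returns True; else False.
- env.move_joints(angles): joint-space move.
- set_gripper(opening): finger opening in mm; the grip force is fixed at half the most; returns when the fingers have stopped.
- env.hold(seconds).
- env.ik(position, orientation): joint angles nearest the present ones, or None.
- env.read_state(): the state.
- viewer.camera(name): name is "scene" or "top" or "wrist"; returns the picture (420x560x3 uint8, blue, green, red); there is no depth.
- viewer.camera_params(name): a dict with "fx", "fy", "cx", "cy" (pixels), "pose" (4x4, takes a point from camera to world coordinates); the wrist camera has in their place "tool_from_camera" (4x4, takes a point from camera to tool coordinates, whose origin is the TCP and whose axes are the flange's). Camera axes: x right, y up, looking along -z (the intrinsics and any distortion apply to the point x, -y, -z); pixel columns grow to the right and rows downward; lengths in mm; the calibration is good to about 2 mm. The wrist camera is an equidistant fisheye: a pixel r from the principal point sees the ray r / f radians off the axis. A picture is of the moment at which its call begins: read the wrist's pose just before it. camera_params takes no time and is no camera call.
A pose or a line that the arm cannot do raises env.IKError and nothing moves.
- workorder.sign_off(): hands the job in, once; it reports no verdict.
The state is a dict: "time_s": time; "qpos": joint angles; "dq": joint speeds; "tau": joint torques, N m; "tool_pos": TCP position; "orientation": TCP orientation; "force": force on the tool from outside, world axes, zero at the start; "wrist_torque": the same for the moment, N m; "width": finger opening in mm.
Only numpy, scipy, OpenCV 4.12 (cv2) and the standard library are available. Lean on these libraries where they do the work, as an engineer would, in place of code of your own. Each camera call takes 0.05 s, during which the arm holds its last target.

## Task

Make up two pickling kits from the stock on the counter: the blue tray gets the amber jar in its middle bay, with the red lid in one end bay and the steel spice tin with the brass lid in the other; the pale wooden tray gets the green jar in its middle bay and the yellow lid in either end bay. Stand everything upright (lids flat, knob up) on the floor of its bay and near the bay's middle, and set the glass jars down gently, without dropping them. Leave the white jar and the white lid where they are.

Things in the scene. Friction and masses are not known exactly. Their poses are not given: they have to be found in the camera images.
- jar_amber: Amber (brown) glass jar, empty. Stands upright on the counter at the start, open mouth up. Outer diameter 50 mm, height 60 mm, straight wall 4 mm thick, 80 to 170 g. Origin at the centre of its underside, z up its axis.
- jar_green: Green glass jar, empty. Stands upright on the counter at the start, open mouth up. Outer diameter 50 mm, height 60 mm, straight wall 4 mm thick, 80 to 170 g. Origin at the centre of its underside, z up its axis.
- jar_white: White ceramic jar, a spare that stays where it is. Stands upright, outer diameter 50 mm, height 60 mm. Origin at the centre of its underside, z up.
- lid_red: Red jar lid: disc 52 mm in diameter and 10 mm thick, with a round pale wooden knob 20 mm in diameter standing 26 mm high on its middle (36 mm overall). Lies flat, knob up; the knob is the easy grip. About 60 g. Origin at the centre of its underside, z up through the knob.
- lid_yellow: Yellow jar lid: disc 52 mm in diameter and 10 mm thick, with a round pale wooden knob 20 mm in diameter standing 26 mm high on its middle (36 mm overall). Lies flat, knob up; the knob is the easy grip. About 60 g. Origin at the centre of its underside, z up through the knob.
- lid_white: White jar lid, a spare that stays where it is: disc 52 mm in diameter and 10 mm thick, with a round pale wooden knob 20 mm in diameter standing 26 mm high on its middle (36 mm overall). Lies flat, knob up; the knob is the easy grip. About 60 g. Origin at the centre of its underside, z up through the knob.
- spice_tin: Small closed round steel spice tin with a flat brass-coloured lid fixed on it, 44 mm in diameter, 52 mm tall, 70 to 140 g, standing upright. Origin at the centre of its underside, z up its axis. Other small things up to 45 mm tall that are not listed (an orange kitchen timer, a blue egg cup) stand among the stock, at least 80 mm from centre to centre.
- tray_blue: Blue plastic kit tray, fixed, 244 x 84 x 18 mm high, three square bays in a row, each 76 x 76 mm inside. Floor and walls 4 mm thick, dividers 16 mm high. Origin at the centre of its underside, x along its length (away from the robot within 15 degrees), y across, z up: bay centres at x = -80, 0, +80 mm, y = 0, bay floor at z = 4 mm. Left or right of the stock.
- tray_wood: Pale wooden kit tray, fixed, 244 x 84 x 18 mm high, three square bays in a row, each 76 x 76 mm inside. Floor and walls 4 mm thick, dividers 16 mm high. Origin at the centre of its underside, x along its length (away from the robot within 15 degrees), y across, z up: bay centres at x = -80, 0, +80 mm, y = 0, bay floor at z = 4 mm. Left or right of the stock.

How it is judged (in metres and radians):
At the end, for the whole second after the job is handed in: Each kit thing in its named bay, within 15 mm of the bay's middle along and across the tray, underside less than 4 mm above the bay floor, upright within 0.12 rad, at rest. White jar and white lid upright, at rest, within 20 mm of their start (x of jar_amber in the frame of tray_blue between -0.015 and 0.015 m and y of jar_amber in the frame of tray_blue between -0.015 and 0.015 m and z of jar_amber in the frame of tray_blue between 0 and 0.008 m and x of jar_green in the frame of tray_wood between -0.015 and 0.015 m and y of jar_green in the frame of tray_wood between -0.015 and 0.015 m and z of jar_green in the frame of tray_wood between 0 and 0.008 m and ((x of lid_red in the frame of tray_blue between 0.065 and 0.095 m and y of lid_red in the frame of tray_blue between -0.015 and 0.015 m and z of lid_red in the frame of tray_blue between 0 and 0.008 m and x of spice_tin in the frame of tray_blue between -0.095 and -0.065 m and y of spice_tin in the frame of tray_blue between -0.015 and 0.015 m and z of spice_tin in the frame of tray_blue between 0 and 0.008 m) or (x of lid_red in the frame of tray_blue between -0.095 and -0.065 m and y of lid_red in the frame of tray_blue between -0.015 and 0.015 m and z of lid_red in the frame of tray_blue between 0 and 0.008 m and x of spice_tin in the frame of tray_blue between 0.065 and 0.095 m and y of spice_tin in the frame of tray_blue between -0.015 and 0.015 m and z of spice_tin in the frame of tray_blue between 0 and 0.008 m)) and ((x of lid_yellow in the frame of tray_wood between 0.065 and 0.095 m and y of lid_yellow in the frame of tray_wood between -0.015 and 0.015 m and z of lid_yellow in the frame of tray_wood between 0 and 0.008 m) or (x of lid_yellow in the frame of tray_wood between -0.095 and -0.065 m and y of lid_yellow in the frame of tray_wood between -0.015 and 0.015 m and z of lid_yellow in the frame of tray_wood between 0 and 0.008 m)) and angle between each of jar_amber, jar_green, lid_red, lid_yellow, spice_tin, jar_white, lid_white's own z axis and vertical below 0.12 rad and linear speed of each of jar_amber, jar_green, lid_red, lid_yellow, spice_tin, jar_white, lid_white below 0.01 m/s and distance of each of jar_white, lid_white from where it was at the start of the episode below 0.02 m); the robot touches nothing.
It fails at once if the amber jar is dropped or flung: faster than 0.75 m/s with its underside less than 30 mm above the counter (height (world z) of jar_amber below 0.03 m and linear speed of jar_amber above 0.75 m/s).
It fails at once if the green jar is dropped or flung: faster than 0.75 m/s with its underside less than 30 mm above the counter (height (world z) of jar_green below 0.03 m and linear speed of jar_green above 0.75 m/s).
It also fails if it takes over 128 s, if anything falls off the work surface, if the arm or the gripper's body presses on something with over 40 N, if the wrist force passes 120 N, or if a joint passes its speed limit or range.

## Working session

There is one attempt and no reset: what is moved stays moved. The work goes in short steps, each a Python script; the robot and the scene stay as the last script left them, time stands still between calls to the robot, and variables do not carry over. Pictures are saved under pics/ and viewed, and the job is handed in when it is done.

```bash
ls; mkdir -p pics; python3 - <<'E'
from station import env, set_gripper, viewer, workorder
import cv2
for n in ("scene","top","wrist"):
    s=env.read_state()
    cv2.imwrite(f"pics/{n}0.png",viewer.camera(n)); print(n,viewer.camera_params(n))
print(s)
E
```

```text
pics
scene {'fx': 446.33539026481685, 'fy': 446.33539026481685, 'cx': 276.60961929778944, 'cy': 207.2094684696451, 'pose': array([[ 1.00630032e-01, -7.08745003e-01,  6.98250755e-01,
         1.30561308e+03],
       [ 9.94828697e-01,  6.19686668e-02, -8.04720365e-02,
        -8.87946166e+01],
       [ 1.37644854e-02,  7.02737792e-01,  7.11315777e-01,
         8.11892826e+02],
       [ 0.00000000e+00,  0.00000000e+00,  0.00000000e+00,
         1.00000000e+00]])}
top {'fx': 479.8384580002054, 'fy': 479.8384580002054, 'cx': 276.052860976418, 'cy': 212.6363719981369, 'pose': array([[ 2.49023388e-02,  9.93131731e-01, -1.14320769e-01,
         4.60257910e+02],
       [-9.99620374e-01,  2.60858181e-02,  8.86775469e-03,
         3.57861043e+00],
       [ 1.17889994e-02,  1.14056542e-01,  9.93404311e-01,
         1.11106144e+03],
       [ 0.00000000e+00,  0.00000000e+00,  0.00000000e+00,
         1.00000000e+00]])}
wrist {'fx': 325.19226210127806, 'fy': 325.19226210127806, 'cx': 282.9420002479733, 'cy': 210.3521662370549, 'tool_from_camera': array([[ 1.35723051e-04,  9.59651190e-01,  2.8119312
[... 263 characters left out ...]
        1.00000000e+00]])}
{'time_s': 0.1, 'qpos': array([-1.25201442e+00,  4.23734980e-01,  1.63058335e+00, -1.84281588e-05,
        1.08862933e+00, -1.89910505e-02]), 'dq': array([ 0.00203557, -0.00166168, -0.00230549,  0.00044534, -0.00111861,
       -0.00033635]), 'tau': array([-8.33890772e-04, -5.45612025e+01, -2.74324876e+01,  6.45134551e-02,
        1.89060322e-02, -5.34204207e-05]), 'tool_pos': array([ 207.02156564, -589.30822931,  302.00962686]), 'orientation': array([ 9.85771599e-01,  1.68088951e-01, -1.09243803e-04, -6.68686468e-04]), 'force': array([ 0.65713772, -0.50627234,  0.06918485]), 'wrist_torque': array([-0.00685096,  0.02081211, -0.02009823]), 'width': 87.70490564685954}
```

View pics/top0.png

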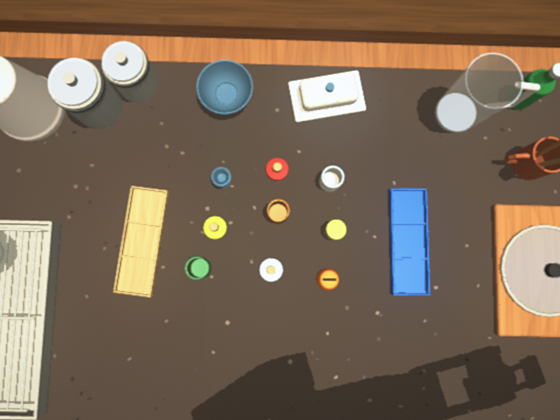

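View pics/scene0.png

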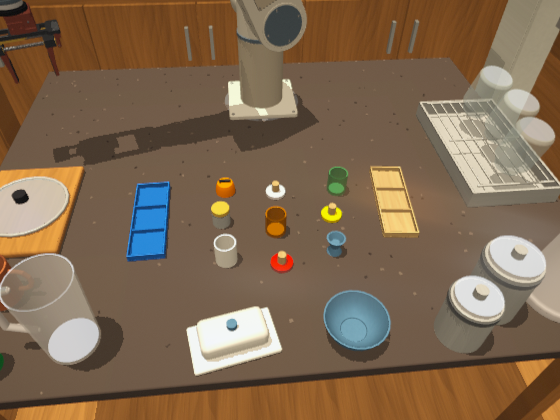

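```bash
cat > h.py <<'E'
import numpy as np, cv2
from scipy.optimize import least_squares
def proj(P,cp):
    P=np.atleast_2d(P); T=np.linalg.inv(cp["pose"]); c=P@T[:3,:3].T+T[:3,3]
    return np.c_[cp["cx"]+cp["fx"]*c[:,0]/-c[:,2], cp["cy"]-cp["fy"]*c[:,1]/-c[:,2]]
def unproj(uv,z,cp):
    uv=np.atleast_2d(uv).astype(float)
    d=np.c_[(uv[:,0]-cp["cx"])/cp["fx"],-(uv[:,1]-cp["cy"])/cp["fy"],-np.ones(len(uv))]@cp["pose"][:3,:3].T
    o=cp["pose"][:3,3]; return o+d*((z-o[2])/d[:,2])[:,None]
def circ(x,y,r,z,n=40):
    a=np.linspace(0,2*np.pi,n,endpoint=False); return np.c_[x+r*np.cos(a),y+r*np.sin(a),0*a+z]
E
python3 - <<'E'
import cv2
a=cv2.imread("pics/top0.png"); 
c=a[150:300,105:245]; cv2.imwrite("pics/zl.png",cv2.resize(c,None,fx=4,fy=4,interpolation=cv2.INTER_NEAREST)[:600])
c=a[150:300,245:440]; cv2.imwrite("pics/zr.png",cv2.resize(c,None,fx=4,fy=4,interpolation=cv2.INTER_NEAREST)[:600])
E
```

```text
(no output)
```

View pics/zl.png

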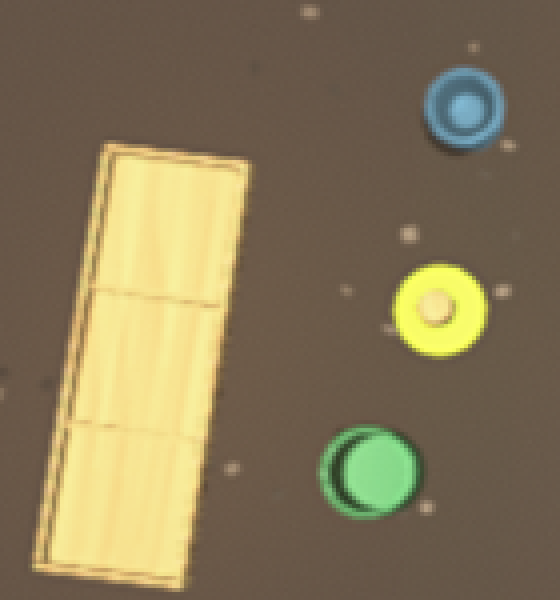

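View pics/zr.png

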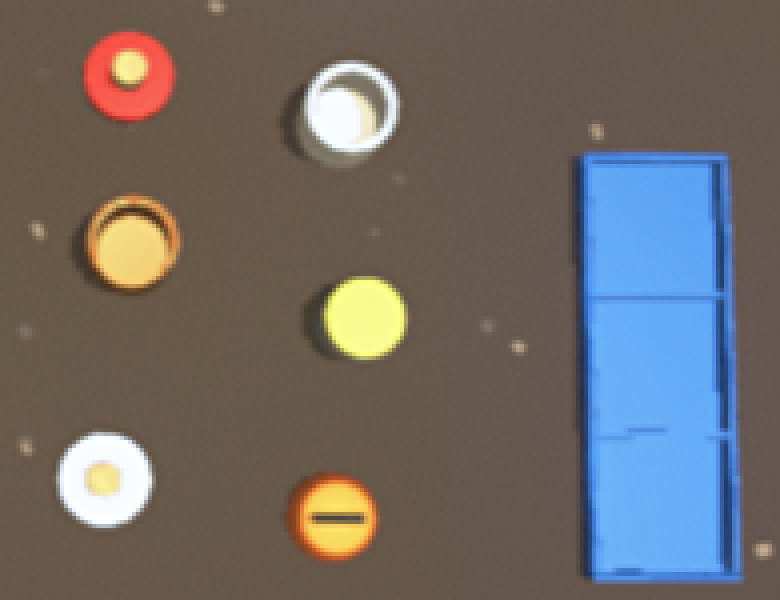

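```bash
cat > m.py <<'E'
import sys
from h import *
from station import viewer
def rect(x,y,th,z,w=84,l=244):
    c=np.array([[-l,-w],[l,-w],[l,w],[-l,w]])/2; R=np.array([[np.cos(th),-np.sin(th)],[np.sin(th),np.cos(th)]])
    return np.c_[c@R.T+[x,y],np.full(4,z)]
def model(kind,p):
    if kind=="jar": return np.r_[circ(*p[:2],25,0),circ(*p[:2],25,60)]
    if kind=="tin": return circ(*p[:2],22,52)
    if kind=="lid": return np.r_[circ(*p[:2],26,0),circ(*p[:2],26,10)]
    return np.r_[rect(*p,0),rect(*p,18)]
tgt={"red":("lid",(277.4,169.2),10),"white_jar":("jar",(333,176.8),60),"amber":("jar",(278.6,210.2),60),"tin":("tin",(336.2,229.5),52),
"white_lid":("lid",(271.2,270),10),"yellow":("lid",(215.1,227.5),10),"green":("jar",(196.4,267.9),60),"egg":("-",(221,177),45),"timer":("-",(328.5,279),40)}
def main(img,out):
    cp=viewer.camera_params("top"); R={}
    big=cv2.resize(img,None,fx=4,fy=4,interpolation=cv2.INTER_CUBIC)
    for n,(k,uv,z) in tgt.items(): R[n]=unproj(uv,z,cp)[0][:2]
    cor={"wood":[(104,144),(250,163),(184,590),(34,570)],"blue":[(585,154),(727,154),(741,581),(590,581)]}
    for n,cs in cor.items():
        uv=np.array(cs)/4+([105,150] if n=="wood" else [245,150])
        P=unproj(uv,18,cp)[:,:2]; c=P.mean(0)
        d=(P[0]+P[1]-P[2]-P[3]); R[n]=np.r_[c,np.arctan2(d[1],d[0])]
        # refine on mask
        hsv=cv2.cvtColor(img,cv2.COLOR_BGR2HSV)
        m=cv2.inRange(hsv,(15,60,120),(32,255,255)) if n=="wood" else cv2.inRange(hsv,(98,120,90),(125,255,255))
        w=np.zeros_like(m); x,y=uv.mean(0).astype(int); w[y-70:y+70,x-45:x+45]=255; m&=w
        pts=cv2.findNonZero(m); hull=cv2.convexHull(pts); hm=np.zeros_like(m); cv2.fillConvexPoly(hm,hull,255); hm=cv2.resize(hm,None,fx=4,fy=4,interpolation=cv2.INTER_LINEAR)>127
        def iou(p):
            q=proj(model("tray",p),cp); h=cv2.convexHull((((q+.5)*4-.5)*16).round().astype(np.int32)); a=np.zeros(hm.shape,np.uint8); cv2.fillConvexPoly(a,h,1,shift=4)
            a=a>0; return -(a&hm).sum()/(a|hm).sum()
        from scipy.optimize import minimize
        s=minimize(iou,R[n],method="Nelder-Mead",options=dict(initial_simplex=R[n]+np.r_[np.zeros((1,3)),np.diag([4,4,.03])],xatol=.05,fatol=1e-5))
        print(n,"hand",R[n].round(3),"fit",s.x.round(3),-s.fun); R[n]=s.x
    for n,p in R.items():
        print(n,np.round(p,3).tolist())
        k="tray" if n in("wood","blue") else tgt[n][0]
        if k=="-": continue
        q=proj(model(k,p),cp); N=len(q)//2 if k!="tin" else len(q)
        for s in (q[:N],q[N:]):
            if len(s): cv2.polylines(big,[((s+.5)*4-.5).round().astype(np.int32)],True,(255,0,255),1)
    cv2.imwrite(out,cv2.resize(big[580:1200,420:1780],(800,365),interpolation=cv2.INTER_AREA))
    cv2.imwrite("pics/ovl.png",big[590:1190,420:1000]);cv2.imwrite("pics/ovr.png",big[590:1190,980:1760])
main(cv2.imread("pics/top0.png"),"pics/ov.png")
E
python3 m.py
```

```text
wood hand [ 5.13190e+02  2.99032e+02 -1.01000e-01] fit [ 5.14498e+02  3.01670e+02 -9.90000e-02] 0.7406491431572958
blue hand [ 5.28423e+02 -3.14222e+02  1.50000e-02] fit [ 5.30466e+02 -3.14508e+02  1.80000e-02] 0.9831824642776988
red [689.075, -6.852]
white_jar [664.86, -130.602]
amber [586.771, -11.288]
tin [548.029, -140.069]
white_lid [455.166, 1.527]
yellow [548.915, 132.94]
green [455.888, 164.145]
egg [660.46, 120.053]
timer [438.673, -125.787]
wood [514.498, 301.67, -0.099]
blue [530.466, -314.508, 0.018]
```

View pics/ovl.png

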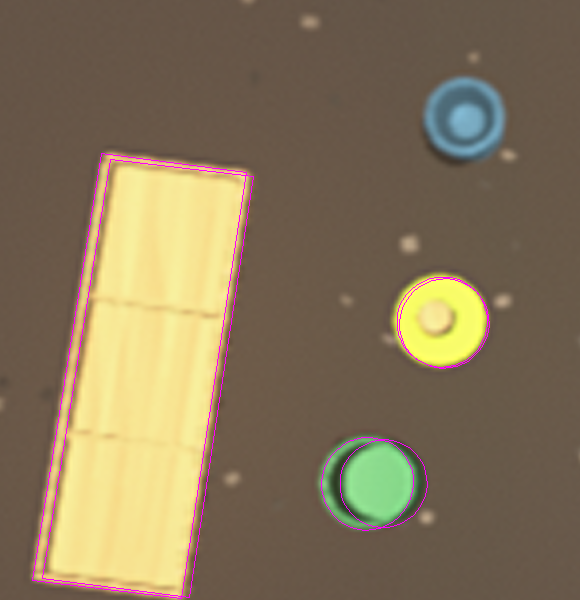

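View pics/ovr.png

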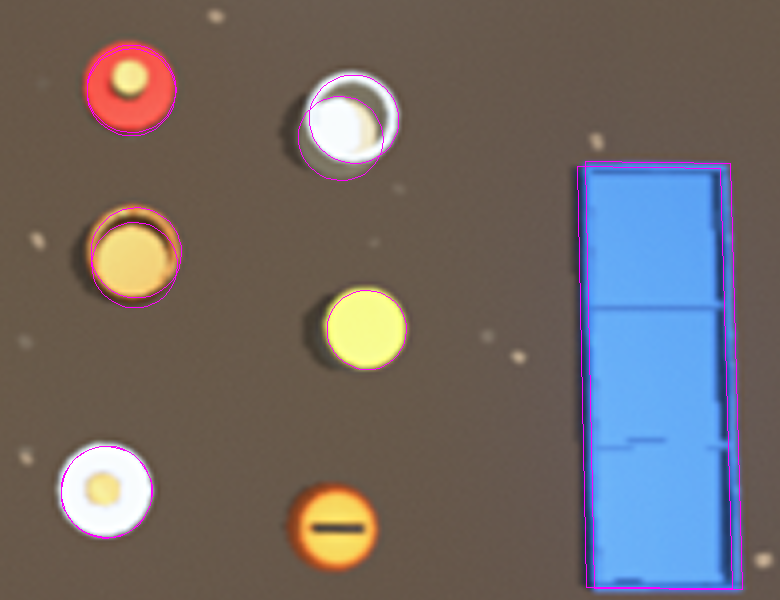

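```bash
cat > pp.py <<'E'
import numpy as np, cv2
from station import env, set_gripper, viewer
TR={"wood":(514.5,301.0,-.099),"blue":(530,-314.5,.018)}
def quat(a): return [np.cos(a/2),np.sin(a/2),0,0]
def bay(t,dx):
    x,y,th=TR[t]; return x+dx*np.cos(th),y+dx*np.sin(th),th
def best(pos,a):
    o=[]
    for k in (-1,0,1):
        q=env.ik(pos,quat(a+k*np.pi))
        if q is not None: o.append((abs(q[5]),a+k*np.pi))
    return min(o)[1]
def S(): 
    s=env.read_state(); return s
def pick(xy,tip,up=210,a=0.,opening=86):
    x,y=xy; z=tip+env.tips_ahead
    a=best([x,y,up],a); 
    if abs(S()["width"]-opening)>3: set_gripper(opening)
    env.reach([x,y,up],quat(a))
    hit=env.move_l([x,y,z+15],rate=120,f_stop=15)
    hit=hit or env.move_l([x,y,z],rate=40,f_stop=15)
    print("hit",hit,"tool",S()["tool_pos"].round(1))
    if hit: raise SystemExit("hit")
    set_gripper(0); s=S(); print("width",round(s["width"],1),"tool",s["tool_pos"].round(1))
    env.move_l([x,y,z+25],rate=60); env.move_l([x,y,up],rate=150)
    s=S(); print("lifted width",round(s["width"],1),"force",s["force"].round(2),"t",s["time_s"])
def place(t,dx,tip,op,up=210):
    x,y,a=bay(t,dx); z=tip+env.tips_ahead+4
    a=best([x,y,up],a); env.reach([x,y,up],quat(a))
    env.move_l([x,y,z+12],rate=110); env.hold(.2)
    hit=env.move_l([x,y,z-3],rate=15,f_stop=3)
    s=S(); print("set",hit,"tool",s["tool_pos"].round(1),"nominal z",round(z,1),"target",round(x,1),round(y,1))
    set_gripper(op); env.move_l([x,y,z+20],rate=60); env.move_l([x,y,up],rate=150)
    print("t",S()["time_s"])
E
python3 - <<'E'
from pp import *
pick((689,-7),13,opening=60)
cv2.imwrite("pics/w1.png",viewer.camera("wrist"))
place("blue",80,13,36)
cv2.imwrite("pics/w2.png",viewer.camera("wrist"));cv2.imwrite("pics/t2.png",viewer.camera("top"))
E
```

```text
hit False tool [688.8  -7.   92.7]
width 19.6 tool [689.   -7.   93.1]
lifted width 19.1 force [-0.25  0.22 -1.03] t 7.0333
set True tool [ 609.9 -313.    97.1] nominal z 97.0 target 610.0 -313.1
t 12.05
```

```bash
python3 - <<'E'
import cv2,numpy as np
a=cv2.imread("pics/w1.png");b=cv2.imread("pics/w2.png")
cv2.imwrite("pics/w12.png",cv2.resize(np.hstack([a,b]),(800,300)))
E
```

```text
(no output)
```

View pics/w12.png

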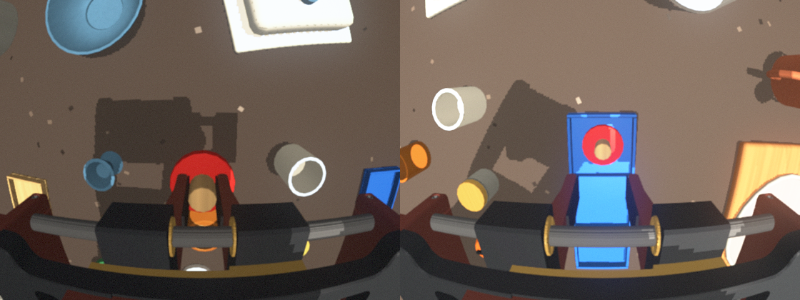

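View pics/t2.png

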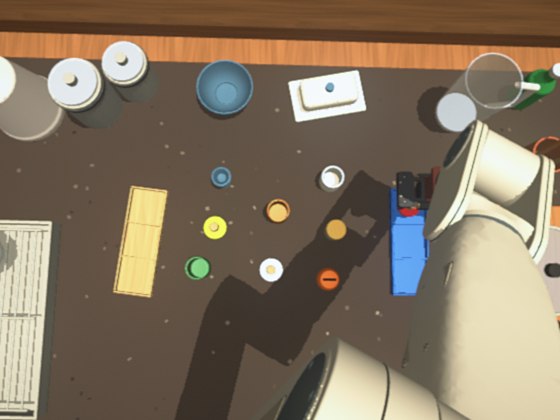

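The wrist picture shows the red lid, at about (603,146), flat and near the middle of the far blue bay, and the other stock hasn't moved. Next are the amber jar and the tin.

```bash
python3 - <<'E'
from pp import *
pick((586.5,-11),20)
place("blue",0,20,66)
cv2.imwrite("pics/w3.png",viewer.camera("wrist"))
pick((548,-140),20)
place("blue",-80,20,60)
cv2.imwrite("pics/w4.png",viewer.camera("wrist"))
a=cv2.imread("pics/w3.png");b=cv2.imread("pics/w4.png")
cv2.imwrite("pics/w34.png",cv2.resize(np.hstack([a,b]),(800,300)))
E
```

```text
hit False tool [586.4 -11.   99.7]
width 49.7 tool [586.6 -10.9 100.1]
lifted width 48.9 force [ 0.05  0.13 -2.4 ] t 17.625
set True tool [ 529.9 -314.4  104.1] nominal z 104.0 target 530.0 -314.5
t 22.475
hit False tool [ 547.9 -139.9   99.8]
width 43.0 tool [ 548.  -140.   100.1]
lifted width 43.4 force [ 0.35  0.72 -0.83] t 27.275
set True tool [ 449.9 -315.9  104. ] nominal z 104.0 target 450.0 -315.9
t 31.7667
```

View pics/w34.png

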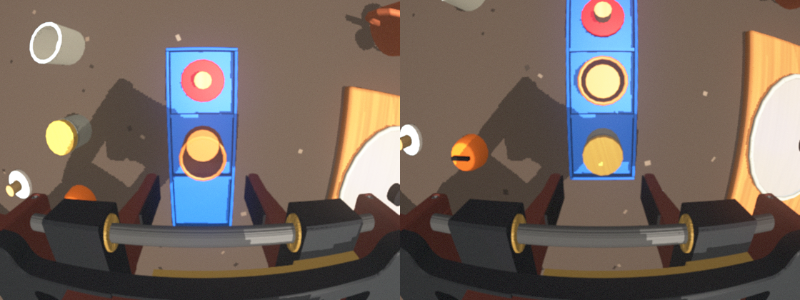

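The red lid, amber jar and tin, at (603,15), (603,80) and (603,155) in the right half, all stand in their own bays. Now the wooden tray.

```bash
python3 - <<'E'
from pp import *
pick((548.7,133),13,opening=60)
place("wood",80,13,36)
pick((455.8,164),20)
place("wood",0,20,66)
cv2.imwrite("pics/w5.png",viewer.camera("wrist"))
env.reach([300,-250,350],quat(best([300,-250,350],0)))
cv2.imwrite("pics/t5.png",viewer.camera("top"));cv2.imwrite("pics/s5.png",viewer.camera("scene"))
print(S()["time_s"])
t=cv2.imread("pics/t5.png")
cv2.imwrite("pics/t5z.png",cv2.resize(t[150:310,100:450],(788,360),interpolation=cv2.INTER_CUBIC))
E
```

```text
hit False tool [548.5 133.   92.7]
width 19.4 tool [548.8 133.   93.1]
lifted width 19.4 force [ 0.5   0.   -1.53] t 37.3417
set True tool [594.  293.   97.1] nominal z 97.0 target 594.1 293.1
t 41.8167
hit False tool [455.7 164.   99.8]
width 50.4 tool [455.9 164.1 100.1]
lifted width 50.2 force [ 0.15  0.61 -2.05] t 46.9083
set True tool [514.4 300.9 104.1] nominal z 104.0 target 514.5 301.0
t 51.2167
53.5417
```

View pics/w5.png

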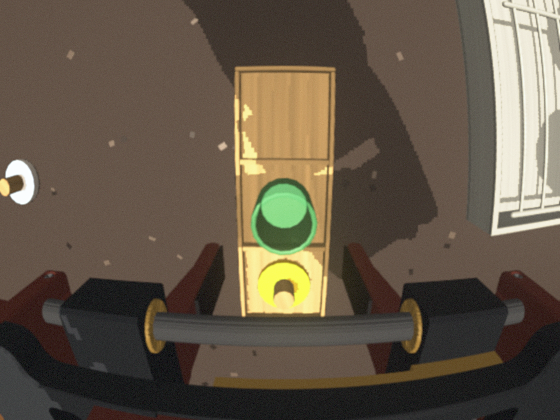

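View pics/t5z.png

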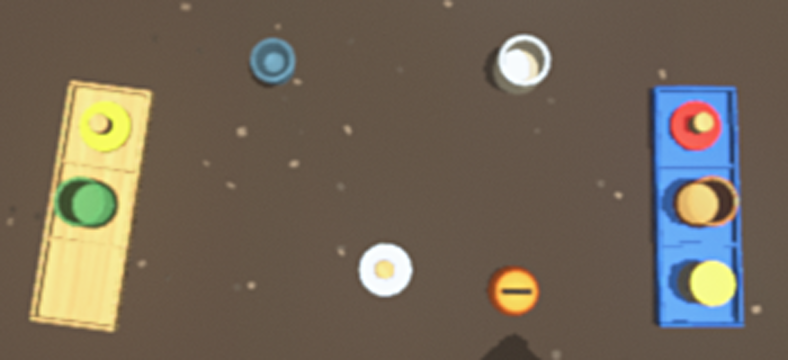

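View pics/s5.png

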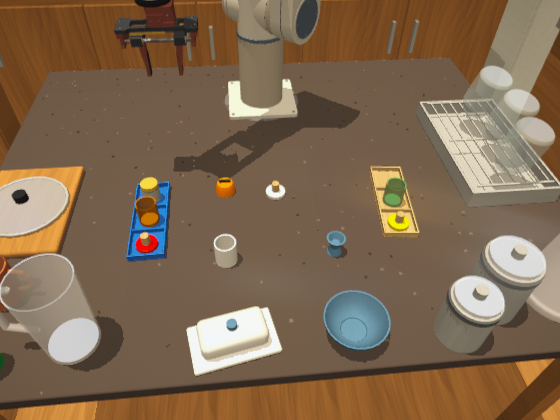

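```bash
python3 - <<'E'
from h import *
from pp import TR
from station import viewer
cp=viewer.camera_params("top")
for n,t,uv,z in [("red","blue",(695.5,125.5),14),("amber","blue",(712,202),64),("tin","blue",(712,284),56),("yellow","wood",(105,126),14),("green","wood",(82,202),64),("wjar",0,(523.5,60.5),60),("wlid",0,(385.5,269.5),10)]:
    u=np.array(uv)/2.2514+[100,150]-.3; P=unproj(u,z,cp)[0][:2]
    if t:
        x,y,th=TR[t]; d=P-[x,y]; print(n,(d@[np.cos(th),np.sin(th)]).round(1),(d@[-np.sin(th),np.cos(th)]).round(1))
    else: print(n,P.round(1))
E
```

```text
red 81.3 0.7
amber -0.2 1.0
tin -79.4 0.6
yellow 80.8 -0.8
green 0.0 -4.0
wjar [ 665.3 -128.9]
wlid [456.5   2.2]
```

```bash
python3 - <<'E'
from station import workorder,env
env.hold(.3); print(workorder.sign_off(), env.read_state()["time_s"])
E
```

```text
the job is handed in; nothing more can be done
the job is handed in; nothing more can be done
```

Both kits are made up and the job is handed in. At the last clock reading before sign-off, 53.5 s of the 128 s had been used.

- **Blue tray:** the red lid is in the far end bay, the amber jar in the middle and the spice tin in the near end bay.
- **Wooden tray:** the yellow lid is in the far end bay and the green jar in the middle.
- **Setting down:** every piece was lowered at 15 mm/s until it touched the floor, within about 0.1 mm of the expected height, and only then released.

**Last checks:** positions measured in the final top camera picture put four pieces within about 1.5 mm of their bay middles along and across the tray. The green jar read 4 mm off across the tray, inside the 15 mm allowed; its rim was harder to read, and the two fits of the wooden tray's position differed by about 2.6 mm. The pictures show all five upright. The white jar and white lid measure within about 2 mm of where they started, and the arm was parked clear of everything. No check failed. The tilts were judged by eye, not measured.

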